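# Set the egg cooker to hard, open its steam cap and switch it on

## Task

Start the loaded egg cooker for hard-boiled eggs: lift the orange hardness slide out of its notch, shift it along the slot and let it drop fully into the hard notch, the fourth from the left, under the last egg picture. Turn the black steam cap on the lid until its hole stands over the vent at the red mark, and only when both are set flip the front toggle fully up to switch the cooker on. Leave the pot, the egg cups, the egg rack and the spoon rest standing where they are.

Things in the scene. Friction and masses are not known exactly. Their poses are not given: they have to be found in the camera images.
- cooker: steel-grey egg cooker, fixed. Origin: centre of its underside, on the shelf. x from its front (towards the robot) to its back, y left as seen by one facing its front, z up. Round drum 190 mm across, 80 mm high, under the clear lid. A console 160 mm wide projects to 178 mm in front of the origin; slide and toggle are on its sloping top
- lid_top (a point): centre of the flat boss on the lid, 157 mm above the shelf, same axes as the cooker. Clear domed lid (eggs inside), 176 mm across from 81 to 112 mm height, 156 mm at 134, 120 mm at 146; boss 66 mm across. The vent hole is in the boss, 17 mm in front of this point, beside a red mark; the steam cap covers it and reaches 181 mm high
- slope (a point): middle of the console's slope (92 mm long, 160 mm wide, 38 degrees from the level, 22 mm high at its front edge, 79 mm at its back edge, 105 mm in front of the cooker's origin). Axes, for all panel parts: x up the slope, y left along the slot, z straight out of the slope. A black face plate 3 mm thick lies on it
- slide_tab (a point): centre of the slide's orange tab: 11 mm up the slope (x), 16 mm along the slot (y), 15 mm tall (z, 11 to 26 mm out from the slope), on a 7 mm stem that sits in one of five notches open up the slope. Push it up the slope to lift it out, move it sideways held up, let it down: it drops into the nearest notch. Friction 0.3 N along the slot. Axes as slope
- hard_place (a point): where slide_tab is when the slide sits fully down in the hard notch (a fixed point, axes as slope). The five notches are 17 mm apart; hard is the fourth from the left (from +y), under the last of four egg pictures (orange yolk = soft, pale yolk = hard); over the fifth are three red bars (keep warm). A notch gives 1 mm play each way
- lift (a joint): how far the tab is lifted up the slope, m: 0 = fully down in a notch, 0.011 and more = clear of the round-topped teeth, 0.018 = stop. A light spring pulls it down the slope: 2.4 N in the notch, 3.5 N at the stop
- cap_grip (a point): point on the steam cap's axis, half-way up its grip bar. Black disc 52 mm across, 5 mm thick, with a 10 mm hole 17 mm from the axis; on it a bar 10 mm thick, 18 mm high, 30 mm long, from 22 mm behind the axis to 8 mm ahead of it, towards the hole. Bar top 9 mm above this point. x: from the axis to the hole, along the bar; z up
- vent (a joint): angle of the steam cap, rad, counter-clockwise seen from above positive; 0 = its hole stands over the vent hole on the front side of the boss, at the red mark. Turns from -0.6 to 1.6 with 0.06 N m of friction and stays where it is left
- toggle_tip (a point): tip of the steel toggle lever on the right of the panel: 24 mm long, 6 mm thick at its foot, 9.6 mm at its tip; pivot on the panel 24 mm along this point's -z, pivot axis its y (along the slot). Pivot: 2 mm down the slope and 55 mm right of slope, 4 mm out. Off: tip leans down the slope; on: up the slope
- toggle (a joint): angle of the toggle lever, rad: 0 = off (tip down the slope), 0.66 = fully on (tip up the slope, towards the lid). About 2 N at the tip move it; it stays where it is left
- pot: lidded blue ceramic pot, loose, 120 mm diameter, 95 mm high; its domed lid (108 mm across) rises to 111 mm, the lid's knob (26 mm across) to 131 mm; origin: centre of its underside. Stands left or right of the console. To be left alone
- egg_rack: aluminium egg rack with some eggs, loose, 150 by 100 mm (x, y), top plate at 38 mm, eggs up to 76 mm; origin: centre of its underside. On the other side from the pot. To be left alone
- cup0: lowest of three stacked melamine egg cups, each 50 mm across the rim; the loose stack is 91 mm high; origin: centre of its underside. Stands in front of the console. To be left alone
- cup1: middle egg cup of the stack; origin: centre of its underside, 20 mm above that of the lowest
- cup2: top egg cup of the stack; origin: centre of its underside, 40 mm above that of the lowest
- spoon_rest: bamboo spoon rest, loose, 80 by 56 by 16 mm; origin: centre of its underside. In front of the console. To be left alone

How it is judged:
On the way, in this order (a step that is already met when the one before it is completed fails the run):
1. the slide is lifted up out of its notch (value of joint lift above 0.008 m), for 0.05 s.
2. the slide is down in the hard notch and the steam cap open, the switch still off (y of slide_tab in the frame of hard_place between -0.003 and 0.003 m and value of joint lift below 0.002 m and value of joint vent between -0.13 and 0.13 rad and value of joint toggle below 0.2 rad), for 0.2 s.
3. the toggle is flipped up to on (value of joint toggle above 0.56 rad), for 0.2 s.
At the end, for the whole second after the job is handed in: The slide sits in the hard notch (within 3 mm along the slot) and fully down (within 2 mm), the steam cap's hole is over the vent within 0.13 rad, the toggle is on (over 0.56 of 0.66 rad), and pot, rack, spoon rest and egg cups stand within 10 mm of where they were (y of slide_tab in the frame of hard_place between -0.003 and 0.003 m and value of joint lift below 0.002 m and value of joint vent between -0.13 and 0.13 rad and value of joint toggle above 0.56 rad and distance of each of pot, egg_rack, spoon_rest, cup0, cup1, cup2 from where it was at the start of the episode below 0.01 m); the robot touches nothing.
It fails at once if the cooker is switched on before the slide and the steam cap are set (value of joint toggle above 0.45 rad and not (y of slide_tab in the frame of hard_place between -0.003 and 0.003 m and value of joint lift below 0.002 m and value of joint vent between -0.13 and 0.13 rad)).
It fails at once if a bystander (pot, rack, spoon rest or an egg cup) is shoved or lifted by more than 15 mm (distance of any of pot, egg_rack, spoon_rest, cup0, cup1, cup2 from where it was at the start of the episode above 0.015 m).
It also fails if it takes over 61 s, if anything falls off the work surface, if the arm or the gripper's body presses on something with over 40 N, if the wrist force passes 120 N, or if a joint passes its speed limit or range.

## Robot

A 6-joint arm with a two-finger parallel gripper is mounted at the origin on the work surface. World frame = base frame: x ahead of the robot, y to its left, z up, the work surface at z = 0. Lengths are in m, angles in rad, forces in N, time in s.
With the tool pointing down it reaches from about 0.25 to 0.85 m from the base axis. Payload 12.5 kg.
Tool frame: the origin (TCP) lies between the finger pads; the fingertips stand 8 mm ahead of it and the grasp point (between the pads) lies 11 mm behind it; z points along the fingers, y is the line along which they close (so a half turn about z gives the same grasp; the last joint's range is limited). The gripper opens to 93 mm and grips with 3 to 60 N. Pads are 15 mm wide; open, the fingers measure 128 mm over their backs; the gripper's body (75 mm by 188 mm) begins 65 mm behind the grasp point.
Start: joints at [-1.413, 0.351, 1.652, -0, 1.139, -0.085], TCP at [0.132, -0.534, 0.227] pointing down, gripper open.
Joint ranges: [-2.75, 2.75], [-0.79, 2.1], [0.01, 2.65], [-1.57, 4.71], [0.07, 3.14], [-2.87, 2.87]. Speed limits (rad/s): [2.22, 2.22, 2.79, 3.14, 3.14, 3.14].

## Interface

Orientations are given as a unit quaternion [x, y, z, w].
In Python, from bench import ctrl gives the robot as it stands.
- The arm moves only by the tool carry_out, never from a script. Its argument "plan" is a list of rows, each an object with "linear": the shift along the tool's x, y, z in m, a list of three; "spin": the turn about the tool's z in rad; "grip": the opening, from 0 (shut) to 1 (fully open). A call has 1 to 10 rows; each row shifts and turns the commanded pose from where the row before left it, along the tool's axes as they then stand; what a row does not reach is not made up. A row lasts 1/8 s, in which the tool goes at most 62.5 mm and 10.7 degrees, less where a joint would pass 70% of its speed; a pose out of reach is approached as far as the arm can. A call is refused whole if a number of a shift passes 0.0625 or a number of a turn 0.188, either way. A call with a gripper value outside its range is refused whole. The fingers move at their own pace and stop on an object; "squeeze" is the grip in N (left out, the last holds). Time passes only in rows, so rows that do not move let the fingers close. It gives the time, the measured TCP pose, the force, the opening and the grip force at its end, in the units of the state.
- ctrl.observe(): the state, without advancing time (a new reading comes with each control period).
- ctrl.read_camera(name): name is "side" or "top"; returns a dict with "image" (400x640x3 uint8, blue, green, red), "range_z" (400x640 float32, m along the optical axis (not along the pixel's ray), 0 where there is no reading), "mtx" (3x3 intrinsics, pixels), "dist_coeffs" ([k1, k2, p1, p2, k3] as OpenCV has them; the pictures are not rectified), "R" (3x3) and "t" (3): a world point X has camera coordinates R X + t. Camera axes: x right, y down, z forward; pixel columns grow to the right and rows downward; lengths in m; the calibration is good to about 2 mm. A picture is of the moment at which its call begins.
- ctrl.sign_off(): hands the job in; it is judged then, once.
The state is a dict: "time_s": time; "q": joint angles; "dq": joint speeds; "joint_torque": joint torques, N m; "eef_pos": TCP position; "eef_rot": TCP orientation; "contact_force": force on the tool from outside, world axes, zero at the start; "ft_torque": the same for the moment, N m; "finger_gap": finger opening in m; "grip_force": force on a finger pad.
Only numpy, scipy, OpenCV 4.12 (cv2) and the standard library are available. Lean on these libraries where they do the work, as an engineer would, in place of code of your own. Each camera call takes 0.05 s, during which the arm holds its last target. There are 200 camera calls.

## Working session

There is one attempt and no reset: what is moved stays moved. The work goes in short steps, Python scripts to look and compute and a tool call to move; the robot and the scene stay as the last step left them, time stands still between calls to the robot, and variables do not carry over. Pictures are saved under pics/ and viewed, at most 10 in all, crops included, and the job is handed in when it is done.

Besides the shell and the picture viewer there is one more tool, called in YAML: its name, and indented under it one key for each argument. carry_out: Moves the arm, as the interface text tells. Its arguments: {"type":"object","properties":{"plan":{"type":"array","items":{"type":"object","properties":{"linear":{"type":"array","items":{"type":"number"}},"spin":{"type":"number"},"grip":{"type":"number"}}}},"squeeze":{"type":"number"}},"required":["plan"]}

```bash
mkdir -p pics
cat > h.py <<'E'
import numpy as np,cv2,pickle
from bench import ctrl
def snap(n):
    d={k:ctrl.read_camera(k) for k in ("side","top")}
    pickle.dump(d,open(n+'.pkl','wb'));return d
def load(n): return pickle.load(open(n+'.pkl','rb'))
def pt(c,u,v,z=None):
    """world point from pixel, by depth (median 3x3) or on plane z"""
    K,D,R,t=[np.array(c[k],float) for k in('mtx','dist_coeffs','R','t')]
    x=cv2.undistortPoints(np.array([[[u,v]]],float),K,D)[0,0]
    r=np.array([x[0],x[1],1.])
    if z is None:
        p=c['range_z'][int(v)-1:int(v)+2,int(u)-1:int(u)+2];s=np.median(p[p>0])
        return R.T@(r*s-t)
    o=-R.T@t;d=R.T@r
    return o+d*(z-o[2])/d[2]
def proj(c,X):
    K,D,R,t=[np.array(c[k],float) for k in('mtx','dist_coeffs','R','t')]
    return cv2.projectPoints(np.atleast_2d(np.array(X,float)),cv2.Rodrigues(R)[0],t,K,D)[0][:,0]
E
python3 - <<'E'
from h import *
d=snap('a')
for k in d: cv2.imwrite(f'pics/{k}0.png',d[k]['image']); print(k,-np.array(d[k]['R']).T@d[k]['t'],d[k]['mtx'],np.array(d[k]['R'])[2])
print(ctrl.observe())
E
```

```text
side [0.16144434 0.66776458 0.58686398] [[474.20609387   0.         320.30859582]
 [  0.         474.20609387 189.58898791]
 [  0.           0.           1.        ]] [ 0.42038253 -0.72935443 -0.53974127]
top [0.39393323 0.00851807 1.05037338] [[419.61829768   0.         316.09100949]
 [  0.         419.61829768 200.52237801]
 [  0.           0.           1.        ]] [ 0.1701226   0.02798805 -0.98502537]
{'time_s': 0.1, 'q': array([-1.41259707e+00,  3.51208432e-01,  1.65233625e+00,  4.94038611e-05,
        1.13908515e+00, -8.46145541e-02]), 'dq': array([ 0.00201443, -0.0027361 , -0.00136812,  0.00049591, -0.00024147,
        0.00049764]), 'joint_torque': array([ 1.10410827e-03, -4.98025560e+01, -2.85704219e+01,  6.99926983e-02,
        2.38965231e-02, -4.48896992e-05]), 'eef_pos': array([ 0.13222258, -0.53357402,  0.22615004]), 'eef_rot': array([ 9.92640349e-01,  1.21098590e-01,  3.33920481e-06, -5.19063177e-04]), 'contact_force': array([-0.09108553, -0.45018998, -0.51101659]), 'ft_torque': array([-0.01544268, -0.02692025,  0.00710924]), 'grip_force': 0.0, 'finger_gap': 0.09306257136979083}
```

View pics/side0.png

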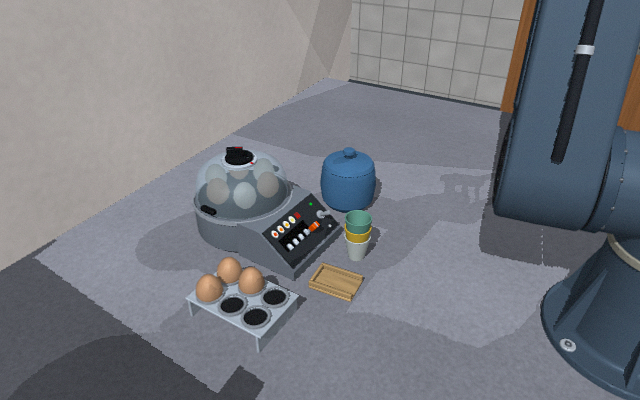

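View pics/top0.png

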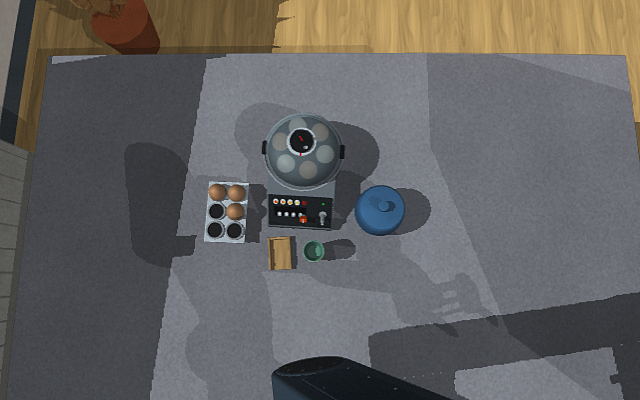

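Side view: cooker at about (245,215), with the slide around (313,227), pot (348,180), cups (357,235). In the top view, the console is at (301,211), slide (303,218), toggle (322,218) and cap (301,142). I'll enlarge these.

Run:
```python
from h import *
d=load('a')
a=cv2.resize(d['top']['image'][120:245,255:350],None,fx=6,fy=6,interpolation=cv2.INTER_CUBIC)[:,:]
a=cv2.resize(a,(456,600)); # 4.8x
cv2.imwrite('pics/topc.png',a)
cv2.imwrite('pics/sidec.png',cv2.resize(d['side']['image'][140:280,190:350],(685,600),interpolation=cv2.INTER_CUBIC)) #4.28x
```

```text
(no output)
```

View pics/topc.png

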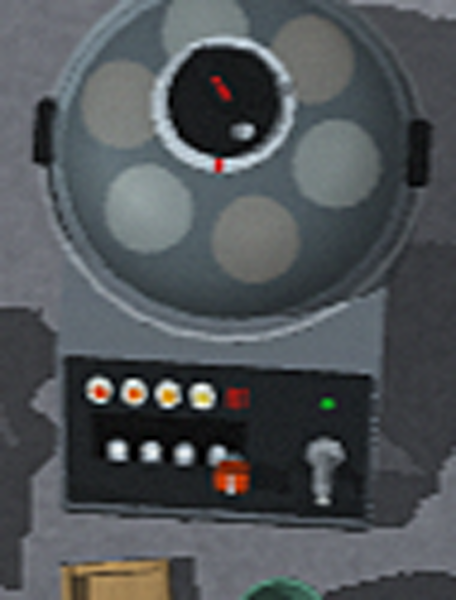

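View pics/sidec.png

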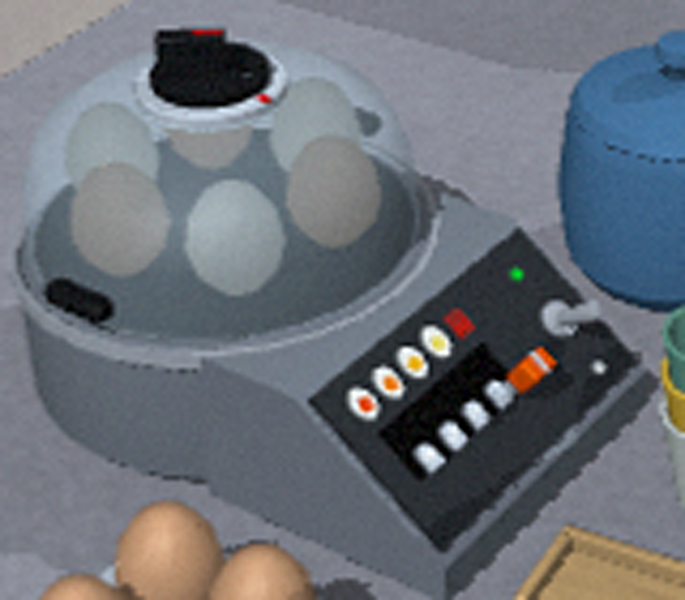

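Top crop: the tab is at (231,477), right of the fourth tooth, so it sits in the fifth notch under the red bars. The cap hole is at (243,130) and points front-right, so vent is about +0.6. The toggle is at (323,490), leaning down. Side crop: plate corners at (310,402), (520,230), (440,552) and (640,355). I'll fit the cooker pose from both views.

```bash
cat > fit.py <<'E'
from h import *
from scipy.optimize import least_squares
d=load('a')
T=lambda u,v:(255+(u+.5)/4.8-.5,120+(v+.5)/4.8-.5)
S=lambda u,v:(190+(u+.5)/4.28-.5,140+(v+.5)/4.286-.5)
a=np.radians(38)
def slope(p): # slope frame -> cooker
    x,y,z=p; return np.array([-.105+x*np.cos(a)-z*np.sin(a),y,.0505+x*np.sin(a)+z*np.cos(a)])
def world(P,q):
    c,s=np.cos(q[2]),np.sin(q[2]); return np.array([q[0]+c*P[0]-s*P[1],q[1]+s*P[0]+c*P[1],P[2]])
def model(q):
    w,xa,xb,hr,hz,rm,tx,ty=q[3:11]
    f=lambda *p:slope(p)
    return [('top',T(66,356),f(xb,w,.003)),('top',T(374,378),f(xb,-w,.003)),('top',T(66,508),f(xa,w,.003)),('top',T(368,521),f(xa,-w,.003)),
     ('side',S(310,402),f(xb,w,.003)),('side',S(520,230),f(xb,-w,.003)),('side',S(440,552),f(xa,w,.003)),('side',S(640,355),f(xa,-w,.003)),
     ('top',T(43,131),np.array([0,hr,hz])),('top',T(420,153),np.array([0,-hr,hz])),('side',S(80,301),np.array([0,hr,hz])),
     ('top',T(219,165),np.array([-rm,0,.157])),('side',S(264,99),np.array([-rm,0,.157])),
     ('top',T(231,477),f(tx,ty,.026)),('side',S(537,366),f(tx,ty,.0185+.004))]
def res(q):
    r=[]
    for k,uv,P in model(q): r.append(proj(d[k],world(P,q))[0]-uv)
    return np.array(r).ravel()
q0=[.52,.0,0,.077,-.04,.04,.105,.08,.03,-.01,-.01]
s=least_squares(res,q0,loss='soft_l1'); q=s.x; np.save('q.npy',q)
if __name__=='__main__':
    print(np.round(q,4)); print(np.round(res(q).reshape(-1,2),1))
    # depth checks: slope plane, dome
    ci=np.cos(q[2]);si=np.sin(q[2])
    for k in d:
        c=d[k]
        for n,P in [('plate',slope((-.03,.03,.003))),('plate',slope((-.03,-.02,.003))),('boss',np.array([-.0295,0.005,.157])),('shelf',np.array([-.25,.05,0]))]:
            uv=proj(c,world(P,q))[0]; X=pt(c,*uv); print(k,n,np.round(world(P,q),4),np.round(X,4))
E
python3 fit.py
python3 - <<'E'
from fit import *
# cloud in cooker frame: cap bar top, pot, cups
for k in d:
    c=d[k]; V,U=np.mgrid[0:400,0:640]; m=c['range_z']>0
    x=cv2.undistortPoints(np.stack([U[m],V[m]],-1).astype(float)[:,None],np.array(c['mtx']),np.array(c['dist_coeffs']))[:,0]
    r=np.c_[x,np.ones(len(x))]*c['range_z'][m][:,None]; W=(r-c['t'])@np.array(c['R'])
    co,si=np.cos(q[2]),np.sin(q[2]); L=np.c_[(W[:,0]-q[0])*co+(W[:,1]-q[1])*si,-(W[:,0]-q[0])*si+(W[:,1]-q[1])*co,W[:,2]]
    n=np.hypot(L[:,0],L[:,1])<.05
    b=L[n&(L[:,2]>.173)&(L[:,2]<.19)]; 
    if len(b)>3: print(k,'bar',len(b),np.round(b.mean(0),4),np.round(np.linalg.svd(b[:,:2]-b[:,:2].mean(0))[2][0],2),np.round(np.sort(b[:,2])[-5:],4))
    dc=L[n&(abs(L[:,2]-.162)<.004)]; print(k,'disc',np.round((dc.min(0)+dc.max(0))/2,4))
    e=L[(L[:,2]>.02)&(L[:,0]<-.1)&(L[:,0]>-.35)&(abs(L[:,1])<.3)]
    # tab/toggle out of the slope
    h=(e[:,0]+.105)*-np.sin(a)+(e[:,2]-.0505)*np.cos(a); xs=(e[:,0]+.105)*np.cos(a)+(e[:,2]-.0505)*np.sin(a)
    g=(h>.02)&(h<.035)&(abs(xs)<.04)&(abs(e[:,1])<.078)
    print(k,np.round(np.c_[xs,e[:,1],h][g]*1000,0).astype(int).tolist())
    for nm,lo,hi,cond in [('pot',.05,.2,e[:,1]<-.09),('cups',.05,.12,(e[:,0]<-.19)&(e[:,1]>-.12)&(e[:,1]<.08))]:
        w=e[cond&(e[:,2]>lo)&(e[:,2]<hi)]; print(k,nm,np.round(w.min(0),3),np.round(w.max(0),3))
E
```

```text
[ 0.6564  0.069  -0.0506  0.0772 -0.0508  0.0315  0.0941  0.1052  0.0038
 -0.0188 -0.0115]
[[-0.  -0. ]
 [ 0.6 -0.9]
 [ 0.7 -2.2]
 [ 0.2 -1.2]
 [-0.5  1.2]
 [-0.4  0.7]
 [ 0.2  1.7]
 [-0.9  2.8]
 [-1.5  9.5]
 [ 0.5  9.1]
 [ 9.6 -0.6]
 [ 0.4 -0.2]
 [ 0.4 -0.5]
 [ 1.5  0. ]
 [-0.9  0.7]]
side plate [0.5276 0.1055 0.0344] [0.5245 0.1104 0.0392]
side plate [0.5251 0.0556 0.0344] [0.5221 0.0607 0.039 ]
side boss [0.6272 0.0754 0.157 ] [0.6362 0.0641 0.1487]
side shelf [0.4093 0.1315 0.    ] [0.4074 0.1355 0.0044]
top plate [0.5276 0.1055 0.0344] [0.5264 0.1046 0.044 ]
top plate [0.5251 0.0556 0.0344] [0.524  0.0552 0.0428]
top boss [0.6272 0.0754 0.157 ] [0.629 0.076 0.15 ]
top shelf [0.4093 0.1315 0.    ] [0.4092 0.1309 0.0052]
side bar 90 [0.0295 0.0078 0.178 ] [-0.81 -0.59] [0.1812 0.1814 0.1814 0.1815 0.1823]
side disc [0.0218 0.0036 0.162 ]
side [[-13, -53, 32], [-14, -53, 35], [-11, -54, 24], [-12, -51, 29], [-13, -53, 29], [-14, -53, 31], [-17, -54, 34], [-18, -55, 35], [-11, -50, 23], [-12, -51, 25], [-13, -49, 29], [-15, -51, 29], [-16, -48, 34], [-17, -52, 33], [-18, -52, 34], [
[... 1765 characters left out ...]
 -11, 30], [-13, -14, 32], [-13, -16, 30], [-13, -51, 27], [-11, -54, 30], [-11, -56, 29], [-15, -58, 23], [-15, -2, 33], [-15, -4, 34], [-15, -7, 33], [-15, -9, 33], [-14, -11, 34], [-15, -14, 33], [-14, -16, 33], [-13, -51, 30], [-12, -54, 33], [-12, -56, 33], [-14, -58, 29], [-17, -2, 34], [-18, -4, 33], [-17, -9, 34], [-17, -11, 34], [-18, -14, 31], [-18, -16, 32], [-14, -52, 34], [-14, -56, 34], [-15, -59, 32], [-22, -2, 31], [-20, -4, 34], [-20, -7, 34], [-21, -9, 32], [-20, -11, 33], [-21, -14, 32], [-20, -16, 32], [-17, -59, 33], [-23, -12, 33], [-23, -14, 33], [-22, -16, 34]]
top pot [-0.163 -0.243  0.051] [-0.1   -0.131  0.134]
top cups [-0.235 -0.063  0.05 ] [-0.19  -0.015  0.095]
```

The residuals show the 105 mm belongs to the slope's back edge: 105 + 92·cos38 = 178. So the slope's middle is 141 mm in front of the origin. Refitting with that.

```bash
sed -i 's/-\.105+x\*np/-.14125+x*np/; s/np.array(\[0,hr,hz\])/np.array([hx,hr,hz])/g; s/np.array(\[0,-hr,hz\])/np.array([hx,-hr,hz])/; s/tx,ty=q\[3:11\]/tx,ty,hx=q[3:12]/; s/-.01,-.01\]/-.01,-.01,0]/' fit.py
sed -i "/f(tx,ty,.0185/s/]$/,('top',T(325,455),f(-.002,-.055,.006))]/" fit.py
python3 fit.py
cat > cloud.py <<'E'
from fit import *
def cloud(c):
    V,U=np.mgrid[0:400,0:640]; m=c['range_z']>0
    x=cv2.undistortPoints(np.stack([U[m],V[m]],-1).astype(float)[:,None],np.array(c['mtx']),np.array(c['dist_coeffs']))[:,0]
    r=np.c_[x,np.ones(len(x))]*c['range_z'][m][:,None]; W=(r-c['t'])@np.array(c['R'])
    co,si=np.cos(q[2]),np.sin(q[2]); return np.c_[(W[:,0]-q[0])*co+(W[:,1]-q[1])*si,-(W[:,0]-q[0])*si+(W[:,1]-q[1])*co,W[:,2]]
def inslope(L): return np.c_[(L[:,0]+.14125)*np.cos(a)+(L[:,2]-.0505)*np.sin(a),L[:,1],(L[:,2]-.0505)*np.cos(a)-(L[:,0]+.14125)*np.sin(a)]
E
python3 - <<'E'
from cloud import *
for k in d:
    L=cloud(d[k]); n=np.hypot(L[:,0],L[:,1])<.035
    b=L[n&(L[:,2]>.175)&(L[:,2]<.19)]; u=np.linalg.svd(b[:,:2]-b[:,:2].mean(0))[2][0]
    print(k,'bar',len(b),np.round(b.mean(0),4),np.round(u,2))
    dc=L[n&(abs(L[:,2]-.162)<.004)]; print('disc',np.round(dc.min(0),4),np.round(dc.max(0),4))
    e=inslope(L); P=(abs(e[:,0])<.035)&(abs(e[:,1])<.07)
    print('plate z med',np.median(e[P,2]), 'flat shelf',np.median(L[(L[:,0]<-.25)&(L[:,0]>-.3)&(abs(L[:,1])<.1),2]))
    for nm,lo,hi in [('tab',-.025,.01),('toggle',-.07,-.04)]:
        g=e[P&(e[:,1]>lo)&(e[:,1]<hi)&(e[:,2]>.016)&(e[:,2]<.04)]
        print(nm,len(g),np.round(np.percentile(g,[3,50,97],axis=0)*1000,1).tolist())
E
```

```text
[ 0.6829  0.0685 -0.0529  0.0773 -0.0412  0.0402  0.0931  0.0943  0.0306
 -0.0102 -0.0098 -0.0011]
[[-0.9  0.7]
 [ 0.1 -0.1]
 [-0.2 -1.6]
 [-0.4 -0.5]
 [ 0.1 -0.3]
 [ 0.5 -0.8]
 [ 0.6 -0. ]
 [-0.1  1.1]
 [ 0.2  0.3]
 [ 0.  -0. ]
 [-0.2 -0.1]
 [-0.  -0.1]
 [ 0.1 -0.2]
 [ 0.1  0.9]
 [-0.4 -0.3]
 [ 0.1 -0.5]]
side plate [0.518  0.1073 0.0344] [0.518  0.1072 0.0343]
side plate [0.5153 0.0574 0.0344] [0.5149 0.0581 0.0351]
side boss [0.6537 0.0751 0.157 ] [0.6543 0.0744 0.1565]
side shelf [0.4359 0.1317 0.    ] [0.4334 0.1366 0.0054]
top plate [0.518  0.1073 0.0344] [0.5176 0.107  0.0371]
top plate [0.5153 0.0574 0.0344] [0.5149 0.0572 0.0379]
top boss [0.6537 0.0751 0.157 ] [0.6533 0.075  0.1584]
top shelf [0.4359 0.1317 0.    ] [0.4356 0.1309 0.0067]
side bar 74 [0.0031 0.0067 0.1788] [-0.81 -0.59]
disc [-0.0315 -0.0254  0.158 ] [0.0227 0.0307 0.1659]
plate z med 0.48326634142299557 flat shelf 0.0006625950616240089
tab 58 [[-15.9, -15.9, 16.8], [-10.8, -4.8, 25.4], [-5.7, -0.5, 28.3]]
toggle 32 [[-13.2, -55.9, 17.1], [-7.9, -52.4, 24.9], [-3.1, -49.7, 29.0]]
top bar 67 [0.0036 0.0031 0.1808] [-0.81 -0.58]
disc [-0.034  -0.0332  0.158 ] [0.0312 0.0313 0.166 ]
plate z med 0.004848738740742706 flat shelf 0.0012964741141109782
tab 41 [[-15.0, -17.4, 18.6], [-6.9, -10.3, 26.6], [-3.7, -3.1, 29.2]]
toggle 24 [[-10.7, -60.0, 16.6], [-5.7, -55.5, 26.1], [-2.4, -52.5, 30.7]]
```

```bash
cat > go.py <<'E'
import sys
from fit import *
s=ctrl.observe(); p=np.array(s['eef_pos']); r=s['eef_rot']; psi=2*np.arctan2(r[1],r[0])
psi=(psi+np.pi)%(2*np.pi)-np.pi
def to(X,psi=q[2]):
    dx,dy,dz=np.array(X)-p
    return np.round(np.array([dx*np.cos(psi)+dy*np.sin(psi),dx*np.sin(psi)-dy*np.cos(psi),-dz])*1000,1)
Tab=(-.0102,-.0098)
W=lambda x,y,z:world(slope((x,y,z)),q)
def report():
    print('t',round(s['time_s'],2),'p',np.round(p,4),'psi',round(psi,4),'F',np.round(s['contact_force'],1),'gap',round(s['finger_gap'],4),'q1,6',np.round(s['q'],2))
    t=W(*Tab,.0185); cap=world([0,0,.174],q); piv=W(-.002,-.055,.004)
    print('spin to cooker',round(psi-q[2],3),'spin to bar',round(psi-q[2]-.63,3))
    for n,X in [('tab+3',t+[0,0,.003]),('hard+3',W(Tab[0],Tab[1]+.017,.0185)+[0,0,.003]),('cap',cap),('toggle piv',piv)]:
        print(n,np.round(X,4),'tool delta(cooker psi)',to(X),'(psi now)',to(X,psi))
if __name__=='__main__': report()
E
python3 go.py
```

```text
t 0.1 p [ 0.1322 -0.5336  0.2262] psi 0.2428 F [-0.1 -0.5 -0.5] gap 0.0931 q1,6 [-1.41  0.35  1.65  0.    1.14 -0.08]
spin to cooker 0.296 spin to bar -0.334
tab+3 [0.5219 0.0672 0.0618] tool delta(cooker psi) [ 357.4 -620.6  164.4] (psi now) [ 522.7 -489.5  164.4]
hard+3 [0.5228 0.0842 0.0618] tool delta(cooker psi) [ 357.4 -637.6  164.4] (psi now) [ 527.7 -505.8  164.4]
cap [0.6829 0.0685 0.174 ] tool delta(cooker psi) [ 518.1 -630.4   52.2] (psi now) [ 679.3 -452.1   52.2]
toggle piv [0.5349 0.0213 0.0524] tool delta(cooker psi) [ 372.8 -575.4  173.7] (psi now) [ 524.3 -441.8  173.7]
```

carry_out:
  plan:
    - {"linear":[0,0,0],"spin":0.148,"grip":0.36}
    - {"linear":[0,0,0],"spin":0.148,"grip":0.36}
    - {"linear":[0.025,-0.045,0],"spin":0,"grip":0.36}
    - {"linear":[0.025,-0.045,0],"spin":0,"grip":0.36}
    - {"linear":[0.025,-0.045,0],"spin":0,"grip":0.36}
    - {"linear":[0.025,-0.045,0],"spin":0,"grip":0.36}
    - {"linear":[0.025,-0.045,0],"spin":0,"grip":0.36}
    - {"linear":[0.025,-0.045,0],"spin":0,"grip":0.36}
    - {"linear":[0.025,-0.045,0],"spin":0,"grip":0.36}
    - {"linear":[0.025,-0.045,0],"spin":0,"grip":0.36}

```text
time_s: 1.35
eef_pos: [0.3517, -0.1835, 0.2266]
eef_rot: [1.0, -0.027, 0.0, 0.0]
contact_force: [1.4, -0.1, 0.3]
finger_gap: 0.0338
grip_force: 0.0
```

carry_out:
  plan:
    - {"linear":[0.025,-0.045,0],"spin":0,"grip":0.36}
    - {"linear":[0.025,-0.045,0],"spin":0,"grip":0.36}
    - {"linear":[0.025,-0.045,0],"spin":0,"grip":0.36}
    - {"linear":[0.025,-0.045,0],"spin":0,"grip":0.36}
    - {"linear":[0.03,-0.045,0],"spin":0,"grip":0.36}
    - {"linear":[0.025,-0.035,0],"spin":0,"grip":0.36}
    - {"linear":[0,0,0],"spin":0,"grip":0.36}
    - {"linear":[0,0,0],"spin":0,"grip":0.36}

```text
time_s: 2.35
eef_pos: [0.5191, 0.0661, 0.2262]
eef_rot: [1.0, -0.026, -0.001, 0.0]
contact_force: [-1.4, -1.4, 0.7]
finger_gap: 0.0335
grip_force: 0.0
```

```bash
python3 go.py
```

```text
t 2.35 p [0.5191 0.0661 0.2262] psi -0.053 F [-1.4 -1.4  0.7] gap 0.0335 q1,6 [ 0.04  0.3   1.72 -0.    1.12  1.66]
spin to cooker -0.0 spin to bar -0.63
tab+3 [0.5219 0.0672 0.0618] tool delta(cooker psi) [  2.7  -1.3 164.4] (psi now) [  2.7  -1.3 164.4]
hard+3 [0.5228 0.0842 0.0618] tool delta(cooker psi) [  2.7 -18.3 164.4] (psi now) [  2.7 -18.3 164.4]
cap [0.6829 0.0685 0.174 ] tool delta(cooker psi) [163.4 -11.1  52.2] (psi now) [163.4 -11.2  52.2]
toggle piv [0.5349 0.0213 0.0524] tool delta(cooker psi) [ 18.1  43.9 173.8] (psi now) [ 18.1  43.9 173.8]
```

carry_out:
  plan:
    - {"linear":[0.003,-0.001,0.05],"grip":0.36}
    - {"linear":[0,0,0.05],"grip":0.36}
    - {"linear":[0,0,0.03],"grip":0.36}
    - {"linear":[0,0,0.02],"grip":0.36}
    - {"linear":[0,0,0.008],"grip":0.36}
    - {"linear":[0,0,0.006],"grip":0.36}
    - {"linear":[0,0,0],"grip":0.36}

```text
$.plan[0]: bad value
```

```bash
python3 go.py
python3 - <<'E'
from h import *
d=snap('b')
cv2.imwrite('pics/b.png',cv2.resize(d['side']['image'][140:280,230:390],(685,600),interpolation=cv2.INTER_CUBIC))
E
```

```text
t 2.35 p [0.5191 0.0661 0.2262] psi -0.053 F [-1.4 -1.4  0.7] gap 0.0335 q1,6 [ 0.04  0.3   1.72 -0.    1.12  1.66]
spin to cooker -0.0 spin to bar -0.63
tab+3 [0.5219 0.0672 0.0618] tool delta(cooker psi) [  2.7  -1.3 164.4] (psi now) [  2.7  -1.3 164.4]
hard+3 [0.5228 0.0842 0.0618] tool delta(cooker psi) [  2.7 -18.3 164.4] (psi now) [  2.7 -18.3 164.4]
cap [0.6829 0.0685 0.174 ] tool delta(cooker psi) [163.4 -11.1  52.2] (psi now) [163.4 -11.2  52.2]
toggle piv [0.5349 0.0213 0.0524] tool delta(cooker psi) [ 18.1  43.9 173.8] (psi now) [ 18.1  43.9 173.8]
```

View pics/b.png

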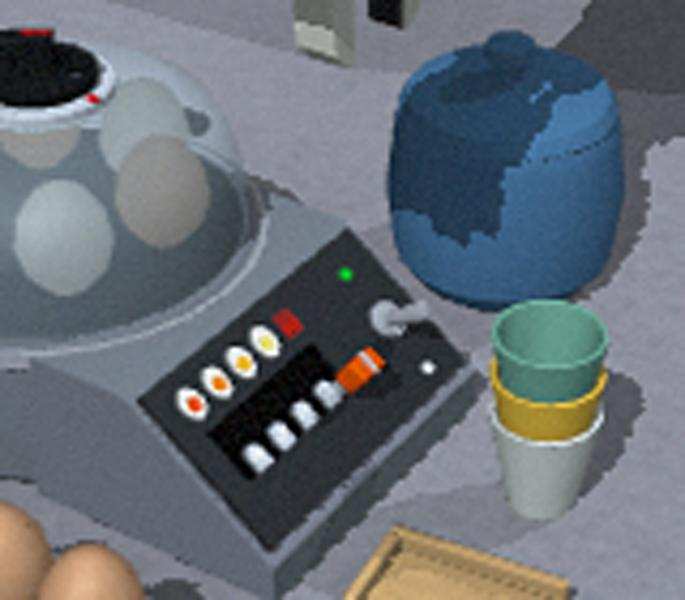

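The call was refused because each row needs "spin". The picture shows the fingers still high at (325,40), with the tab at (360,370) in the fifth notch. Resending.

carry_out:
  plan:
    - {"linear":[0.003,-0.001,0.05],"spin":0,"grip":0.36}
    - {"linear":[0,0,0.05],"spin":0,"grip":0.36}
    - {"linear":[0,0,0.03],"spin":0,"grip":0.36}
    - {"linear":[0,0,0.02],"spin":0,"grip":0.36}
    - {"linear":[0,0,0.008],"spin":0,"grip":0.36}
    - {"linear":[0,0,0.006],"spin":0,"grip":0.36}
    - {"linear":[0,0,0],"spin":0,"grip":0.36}
    - {"linear":[0,0,0],"spin":0,"grip":0.36}

```text
time_s: 3.45
eef_pos: [0.5231, 0.0672, 0.0633]
eef_rot: [1.0, -0.027, 0.001, -0.0]
contact_force: [-0.0, 0.8, -0.1]
finger_gap: 0.0336
grip_force: 0.0
```

```bash
python3 go.py
python3 - <<'E'
from h import *
d=snap('b')
cv2.imwrite('pics/b.png',cv2.resize(d['side']['image'][140:280,230:390],(685,600),interpolation=cv2.INTER_CUBIC))
E
```

```text
t 3.45 p [0.5231 0.0672 0.0633] psi -0.0532 F [-0.   0.8 -0.1] gap 0.0336 q1,6 [0.04 0.54 1.83 0.   0.77 1.66]
spin to cooker -0.0 spin to bar -0.63
tab+3 [0.5219 0.0672 0.0618] tool delta(cooker psi) [-1.2  0.   1.5] (psi now) [-1.2  0.   1.5]
hard+3 [0.5228 0.0842 0.0618] tool delta(cooker psi) [ -1.2 -17.    1.5] (psi now) [ -1.2 -17.    1.5]
cap [0.6829 0.0685 0.174 ] tool delta(cooker psi) [ 159.5   -9.8 -110.7] (psi now) [ 159.5   -9.8 -110.7]
toggle piv [0.5349 0.0213 0.0524] tool delta(cooker psi) [14.2 45.2 10.9] (psi now) [14.2 45.2 10.9]
```

View pics/b.png

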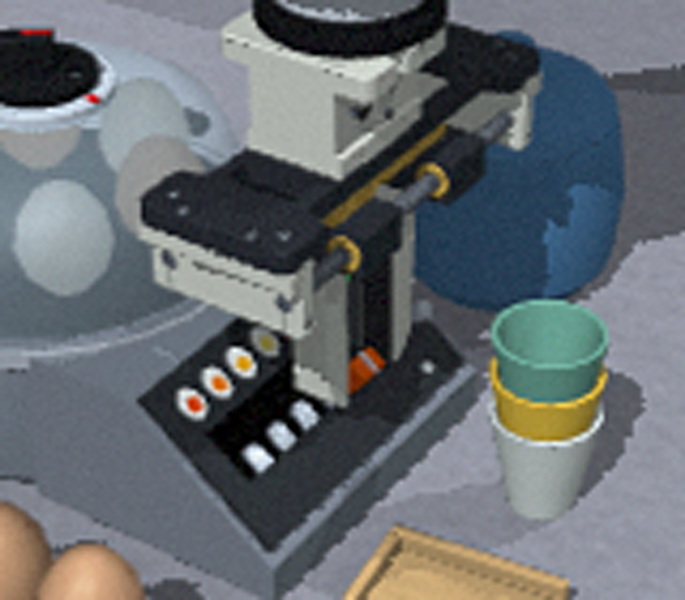

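The fingers straddle the tab at (365,370), with no contact. Closing gently.

carry_out:
  plan:
    - {"linear":[-0.001,0,0],"spin":0,"grip":0.12}
    - {"linear":[0,0,0],"spin":0,"grip":0.12}
    - {"linear":[0,0,0],"spin":0,"grip":0.12}
    - {"linear":[0,0,0],"spin":0,"grip":0.12}
  squeeze: 12

```text
time_s: 4.05
eef_pos: [0.5217, 0.0673, 0.0627]
eef_rot: [1.0, -0.027, -0.0, -0.0]
contact_force: [-0.3, 0.0, 1.1]
finger_gap: 0.016
grip_force: 12.0
```

carry_out:
  plan:
    - {"linear":[0.004,0,-0.003],"spin":0,"grip":0.12}
    - {"linear":[0.004,0,-0.003],"spin":0,"grip":0.12}
    - {"linear":[0.0035,0,-0.0027],"spin":0,"grip":0.12}
    - {"linear":[0,0,0],"spin":0,"grip":0.12}
    - {"linear":[0,0,0],"spin":0,"grip":0.12}

```text
time_s: 4.68
eef_pos: [0.5329, 0.0667, 0.0713]
eef_rot: [1.0, -0.027, -0.001, 0.0]
contact_force: [-4.7, -0.1, 1.1]
finger_gap: 0.016
grip_force: 12.0
```

carry_out:
  plan:
    - {"linear":[0,-0.005,0],"spin":0,"grip":0.12}
    - {"linear":[0,-0.006,0],"spin":0,"grip":0.12}
    - {"linear":[0,-0.006,0],"spin":0,"grip":0.12}
    - {"linear":[0,0,0],"spin":0,"grip":0.12}
    - {"linear":[-0.003,0,0.0023],"spin":0,"grip":0.12}
    - {"linear":[-0.003,0,0.0023],"spin":0,"grip":0.12}
    - {"linear":[0,0,0],"spin":0,"grip":0.12}

```text
time_s: 5.55
eef_pos: [0.5277, 0.084, 0.0666]
eef_rot: [1.0, -0.027, -0.0, 0.0]
contact_force: [-5.4, 0.1, 2.4]
finger_gap: 0.0159
grip_force: 12.0
```

```bash
python3 go.py
```

```text
t 5.55 p [0.5277 0.084  0.0666] psi -0.0532 F [-5.4  0.1  2.4] gap 0.0159 q1,6 [0.07 0.55 1.81 0.   0.78 1.69]
spin to cooker -0.0 spin to bar -0.63
tab+3 [0.5219 0.0672 0.0618] tool delta(cooker psi) [-4.9 17.   4.8] (psi now) [-4.9 17.   4.8]
hard+3 [0.5228 0.0842 0.0618] tool delta(cooker psi) [-4.9  0.   4.8] (psi now) [-4.9  0.   4.8]
cap [0.6829 0.0685 0.174 ] tool delta(cooker psi) [ 155.8    7.2 -107.4] (psi now) [ 155.8    7.2 -107.4]
toggle piv [0.5349 0.0213 0.0524] tool delta(cooker psi) [10.5 62.2 14.2] (psi now) [10.5 62.2 14.2]
```

carry_out:
  plan:
    - {"linear":[-0.003,0,0.0023],"spin":0,"grip":0.12}
    - {"linear":[-0.002,0,0.0015],"spin":0,"grip":0.12}
    - {"linear":[0,0,0],"spin":0,"grip":0.12}
    - {"linear":[0,0,0],"spin":0,"grip":0.36}
    - {"linear":[0,0,0],"spin":0,"grip":0.36}
    - {"linear":[0,0,-0.02],"spin":0,"grip":0.36}
    - {"linear":[0,0,-0.05],"spin":0,"grip":0.36}
    - {"linear":[0,0,-0.06],"spin":0,"grip":0.36}
    - {"linear":[0,0,-0.03],"spin":0,"grip":0.36}

```text
time_s: 6.68
eef_pos: [0.5244, 0.0843, 0.2264]
eef_rot: [1.0, -0.027, 0.003, -0.0]
contact_force: [0.8, -0.1, -0.7]
finger_gap: 0.0335
grip_force: 0.0
```

```bash
python3 go.py
python3 - <<'E'
from h import *
d=snap('c')
cv2.imwrite('pics/c.png',cv2.resize(d['side']['image'][140:280,230:390],(685,600),interpolation=cv2.INTER_CUBIC))
E
```

```text
t 6.67 p [0.5244 0.0843 0.2264] psi -0.0532 F [ 0.8 -0.1 -0.7] gap 0.0335 q1,6 [ 0.07  0.31  1.7  -0.    1.12  1.7 ]
spin to cooker -0.0 spin to bar -0.63
tab+3 [0.5219 0.0672 0.0618] tool delta(cooker psi) [ -1.6  17.2 164.6] (psi now) [ -1.6  17.2 164.6]
hard+3 [0.5228 0.0842 0.0618] tool delta(cooker psi) [ -1.6   0.2 164.6] (psi now) [ -1.6   0.2 164.6]
cap [0.6829 0.0685 0.174 ] tool delta(cooker psi) [159.1   7.4  52.4] (psi now) [159.1   7.3  52.4]
toggle piv [0.5349 0.0213 0.0524] tool delta(cooker psi) [ 13.8  62.4 173.9] (psi now) [ 13.8  62.4 173.9]
```

View pics/c.png

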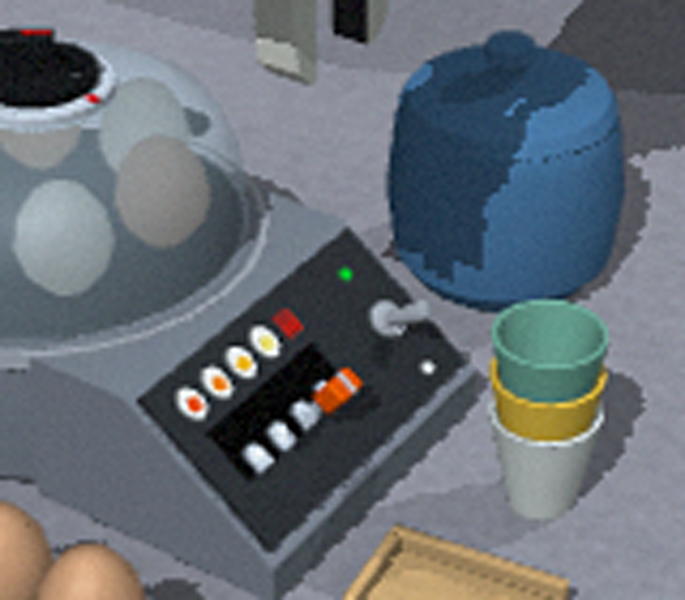

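The tab moved one notch pitch to (338,390), along the same row, so it is down in the hard notch under the fourth egg. Now the cap.

carry_out:
  plan:
    - {"linear":[0.045,0.002,0],"spin":0,"grip":0.36}
    - {"linear":[0.045,0.002,0],"spin":0,"grip":0.36}
    - {"linear":[0.04,0.002,0],"spin":0,"grip":0.36}
    - {"linear":[0.029,0.001,0],"spin":0,"grip":0.36}
    - {"linear":[0,0,0],"spin":-0.158,"grip":0.36}
    - {"linear":[0,0,0],"spin":-0.158,"grip":0.36}
    - {"linear":[0,0,0],"spin":-0.157,"grip":0.36}
    - {"linear":[0,0,0],"spin":-0.157,"grip":0.36}
    - {"linear":[0,0,0],"spin":0,"grip":0.36}
    - {"linear":[0,0,0],"spin":0,"grip":0.36}

```text
time_s: 8.02
eef_pos: [0.6815, 0.0687, 0.2222]
eef_rot: [0.959, 0.283, -0.0, -0.0]
contact_force: [-0.1, -0.1, -0.1]
finger_gap: 0.0334
grip_force: 0.0
```

```bash
python3 go.py
```

```text
t 8.03 p [0.6815 0.0687 0.2222] psi 0.5733 F [-0.1 -0.1 -0.1] gap 0.0334 q1,6 [ 0.03  0.61  1.26 -0.    1.27  1.03]
spin to cooker 0.626 spin to bar -0.004
tab+3 [0.5219 0.0672 0.0618] tool delta(cooker psi) [-159.3    9.9  160.4] (psi now) [-134.9  -85.3  160.4]
hard+3 [0.5228 0.0842 0.0618] tool delta(cooker psi) [-159.3   -7.1  160.4] (psi now) [-124.9  -99.1  160.4]
cap [0.6829 0.0685 0.174 ] tool delta(cooker psi) [ 1.4  0.1 48.2] (psi now) [ 1.1  0.9 48.2]
toggle piv [0.5349 0.0213 0.0524] tool delta(cooker psi) [-143.9   55.1  169.7] (psi now) [-148.9  -39.7  169.7]
```

carry_out:
  plan:
    - {"linear":[0.001,0.001,0.02],"spin":0,"grip":0.36}
    - {"linear":[0,0,0.015],"spin":0,"grip":0.36}
    - {"linear":[0,0,0.007],"spin":0,"grip":0.36}
    - {"linear":[0,0,0.004],"spin":0,"grip":0.36}
    - {"linear":[0,0,0],"spin":0,"grip":0.36}
    - {"linear":[0,0,0],"spin":0,"grip":0.05}
    - {"linear":[0,0,0],"spin":0,"grip":0.05}
    - {"linear":[0,0,0],"spin":0,"grip":0.05}
    - {"linear":[0,0,0],"spin":0,"grip":0.05}
  squeeze: 25

```text
time_s: 9.15
eef_pos: [0.6825, 0.0693, 0.1772]
eef_rot: [0.959, 0.285, -0.0, -0.001]
contact_force: [-3.3, 3.7, 2.9]
finger_gap: 0.0097
grip_force: 25.0
```

```bash
python3 go.py
```

```text
t 9.15 p [0.6825 0.0693 0.1772] psi 0.577 F [-3.3  3.7  2.9] gap 0.0097 q1,6 [0.03 0.65 1.31 0.   1.19 1.03]
spin to cooker 0.63 spin to bar -0.0
tab+3 [0.5219 0.0672 0.0618] tool delta(cooker psi) [-160.3   10.6  115.4] (psi now) [-135.8  -85.9  115.4]
hard+3 [0.5228 0.0842 0.0618] tool delta(cooker psi) [-160.3   -6.4  115.4] (psi now) [-125.8  -99.6  115.4]
cap [0.6829 0.0685 0.174 ] tool delta(cooker psi) [0.4 0.8 3.2] (psi now) [-0.2  0.9  3.2]
toggle piv [0.5349 0.0213 0.0524] tool delta(cooker psi) [-144.9   55.8  124.8] (psi now) [-150.   -40.3  124.8]
```

Gripped, gap 9.7 mm on the 10 mm bar. Turning it clockwise by 0.63.

carry_out:
  plan:
    - {"linear":[0,0,0],"spin":0.105,"grip":0.05}
    - {"linear":[0,0,0],"spin":0.105,"grip":0.05}
    - {"linear":[0,0,0],"spin":0.105,"grip":0.05}
    - {"linear":[0,0,0],"spin":0.105,"grip":0.05}
    - {"linear":[0,0,0],"spin":0.105,"grip":0.05}
    - {"linear":[0,0,0],"spin":0.105,"grip":0.05}
    - {"linear":[0,0,0],"spin":0,"grip":0.05}
    - {"linear":[0,0,0],"spin":0,"grip":0.05}

```text
time_s: 10.15
eef_pos: [0.6828, 0.0685, 0.1772]
eef_rot: [1.0, -0.025, -0.0, -0.0]
contact_force: [-3.5, 0.8, 4.5]
finger_gap: 0.0096
grip_force: 25.0
```

```bash
python3 go.py
```

```text
t 10.15 p [0.6828 0.0685 0.1772] psi -0.051 F [-3.5  0.8  4.5] gap 0.0096 q1,6 [0.03 0.65 1.31 0.   1.19 1.65]
spin to cooker 0.002 spin to bar -0.628
tab+3 [0.5219 0.0672 0.0618] tool delta(cooker psi) [-160.6    9.8  115.4] (psi now) [-160.6    9.5  115.4]
hard+3 [0.5228 0.0842 0.0618] tool delta(cooker psi) [-160.6   -7.2  115.4] (psi now) [-160.5   -7.5  115.4]
cap [0.6829 0.0685 0.174 ] tool delta(cooker psi) [ 0.1 -0.   3.2] (psi now) [ 0.1 -0.   3.2]
toggle piv [0.5349 0.0213 0.0524] tool delta(cooker psi) [-145.2   55.   124.8] (psi now) [-145.3   54.7  124.8]
```

carry_out:
  plan:
    - {"linear":[0,0,0],"spin":0,"grip":0.36}
    - {"linear":[0,0,0],"spin":0,"grip":0.36}
    - {"linear":[0,0,-0.025],"spin":0,"grip":0.36}
    - {"linear":[0,0,-0.03],"spin":0,"grip":0.3}
    - {"linear":[-0.045,0.014,0],"spin":0,"grip":0}
    - {"linear":[-0.045,0.014,0],"spin":0,"grip":0}
    - {"linear":[-0.045,0.014,0],"spin":0,"grip":0}
    - {"linear":[-0.046,0.013,0],"spin":0,"grip":0}
    - {"linear":[0,0,0],"spin":0,"grip":0}
    - {"linear":[0,0,0],"spin":0,"grip":0}

```text
time_s: 11.4
eef_pos: [0.5002, 0.0232, 0.2324]
eef_rot: [1.0, -0.027, 0.001, -0.0]
contact_force: [0.4, 0.0, -0.1]
finger_gap: 0.0002
grip_force: 0.0
```

```bash
python3 go.py
python3 - <<'E'
from h import *
d=snap('e')
A=cv2.resize(d['side']['image'][140:260,190:350],(640,480),interpolation=cv2.INTER_CUBIC)
cv2.imwrite('pics/e.png',A)
import cloud
q=cloud.q
for k in d:
    L=cloud.cloud(d[k]); n=np.hypot(L[:,0],L[:,1])<.035
    b=L[n&(L[:,2]>.175)&(L[:,2]<.19)]
    if len(b)>5: print(k,'bar',len(b),np.round(b.mean(0),4),np.round(np.linalg.svd(b[:,:2]-b[:,:2].mean(0))[2][0],2))
E
```

```text
t 11.4 p [0.5002 0.0232 0.2324] psi -0.0531 F [ 0.4  0.  -0.1] gap 0.0002 q1,6 [-0.05  0.25  1.77  0.    1.12  1.58]
spin to cooker -0.0 spin to bar -0.63
tab+3 [0.5219 0.0672 0.0618] tool delta(cooker psi) [ 19.4 -45.1 170.6] (psi now) [ 19.4 -45.1 170.6]
hard+3 [0.5228 0.0842 0.0618] tool delta(cooker psi) [ 19.4 -62.1 170.6] (psi now) [ 19.4 -62.1 170.6]
cap [0.6829 0.0685 0.174 ] tool delta(cooker psi) [180.1 -54.9  58.4] (psi now) [180.1 -55.   58.4]
toggle piv [0.5349 0.0213 0.0524] tool delta(cooker psi) [3.480e+01 1.000e-01 1.799e+02] (psi now) [3.480e+01 1.000e-01 1.799e+02]
side bar 71 [0.0045 0.0018 0.1788] [-1. -0.]
top bar 63 [ 0.0038 -0.0011  0.1809] [-1.   -0.02]
```

View pics/e.png

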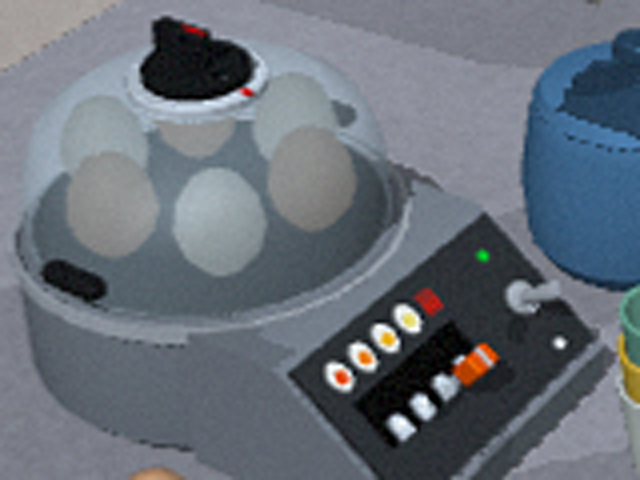

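The bar now points at the red mark (248,92), vent about 0, and the slide at (476,364) is unchanged. Next the fingers go down in front of the toggle.

carry_out:
  plan:
    - {"linear":[-0.003,0,0.05],"spin":0,"grip":0}
    - {"linear":[0,0,0.05],"spin":0,"grip":0}
    - {"linear":[0,0,0.04],"spin":0,"grip":0}
    - {"linear":[0,0,0.015],"spin":0,"grip":0}
    - {"linear":[0,0,0.01],"spin":0,"grip":0}
    - {"linear":[0,0,0.005],"spin":0,"grip":0}
    - {"linear":[0,0,0],"spin":0,"grip":0}

```text
time_s: 12.38
eef_pos: [0.4968, 0.0234, 0.0625]
eef_rot: [1.0, -0.027, 0.001, 0.0]
contact_force: [0.4, 0.7, 0.2]
finger_gap: 0.0004
grip_force: 0.0
```

```bash
python3 go.py
python3 - <<'E'
from h import *
d=snap('f')
cv2.imwrite('pics/f.png',cv2.resize(d['side']['image'][170:290,260:420],(640,480),interpolation=cv2.INTER_CUBIC))
E
```

```text
t 12.38 p [0.4968 0.0234 0.0625] psi -0.0531 F [0.4 0.7 0.2] gap 0.0004 q1,6 [-0.05  0.5   1.91 -0.    0.73  1.58]
spin to cooker -0.0 spin to bar -0.63
tab+3 [0.5219 0.0672 0.0618] tool delta(cooker psi) [ 22.8 -45.1   0.7] (psi now) [ 22.8 -45.1   0.7]
hard+3 [0.5228 0.0842 0.0618] tool delta(cooker psi) [ 22.8 -62.1   0.7] (psi now) [ 22.8 -62.1   0.7]
cap [0.6829 0.0685 0.174 ] tool delta(cooker psi) [ 183.5  -54.9 -111.5] (psi now) [ 183.5  -55.  -111.5]
toggle piv [0.5349 0.0213 0.0524] tool delta(cooker psi) [38.2  0.1 10.1] (psi now) [38.2  0.1 10.1]
```

View pics/f.png

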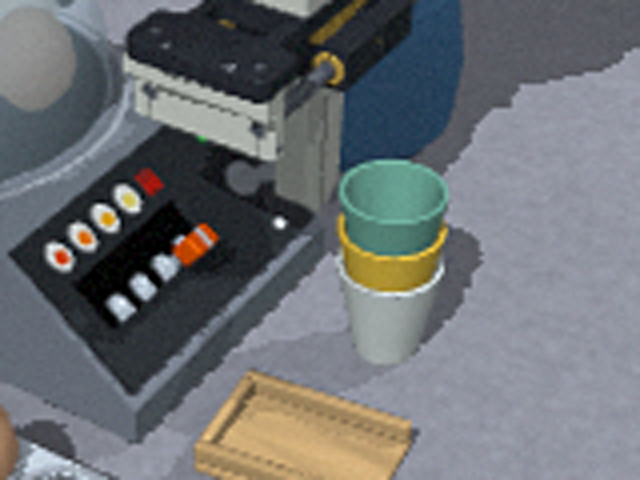

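The closed fingers stand in front of the toggle (foot at (245,178)) and clear of the cups. Pushing forward slowly.

carry_out:
  plan:
    - {"linear":[0.004,0,0],"spin":0,"grip":0}
    - {"linear":[0.003,0,0],"spin":0,"grip":0}
    - {"linear":[0.003,0,0],"spin":0,"grip":0}
    - {"linear":[0.003,0,0],"spin":0,"grip":0}
    - {"linear":[0.003,0,0],"spin":0,"grip":0}
    - {"linear":[0,0,0],"spin":0,"grip":0}

```text
time_s: 13.22
eef_pos: [0.5041, 0.0231, 0.0602]
eef_rot: [1.0, -0.026, -0.01, -0.0]
contact_force: [-35.0, 2.2, 18.1]
finger_gap: 0.0006
grip_force: 19.2
```

The force lies along the lever axis: the flat push is wedging against the tip's end. I'll back off, then follow the tip's arc up and forward.

carry_out:
  plan:
    - {"linear":[-0.01,0,0],"spin":0,"grip":0}
    - {"linear":[0,0,0.003],"spin":0,"grip":0}
    - {"linear":[0,0,0],"spin":0,"grip":0}

```text
time_s: 13.6
eef_pos: [0.5026, 0.023, 0.0589]
eef_rot: [1.0, -0.027, 0.0, -0.0]
contact_force: [-2.1, 0.0, 0.9]
finger_gap: 0.0007
grip_force: 1.0
```

carry_out:
  plan:
    - {"linear":[0.0015,0,0],"spin":0,"grip":0}
    - {"linear":[0.001,0,-0.0013],"spin":0,"grip":0}
    - {"linear":[0.001,0,-0.0013],"spin":0,"grip":0}
    - {"linear":[0.0013,0,-0.0013],"spin":0,"grip":0}
    - {"linear":[0.0013,0,-0.0013],"spin":0,"grip":0}
    - {"linear":[0,0,0],"spin":0,"grip":0}

```text
time_s: 14.35
eef_pos: [0.5076, 0.0228, 0.0641]
eef_rot: [1.0, -0.027, -0.001, -0.0]
contact_force: [-7.8, -0.2, 7.2]
finger_gap: 0.0003
grip_force: 4.0
```

carry_out:
  plan:
    - {"linear":[-0.006,0,0],"spin":0,"grip":0}
    - {"linear":[0,0,-0.05],"spin":0,"grip":0}
    - {"linear":[0,0,-0.06],"spin":0,"grip":0.28}
    - {"linear":[0,0,-0.05],"spin":0,"grip":0.28}
    - {"linear":[0,0,0],"spin":0,"grip":0.28}

```text
time_s: 14.98
eef_pos: [0.5044, 0.0229, 0.2278]
eef_rot: [1.0, -0.027, 0.004, 0.0]
contact_force: [-0.2, 0.2, 1.0]
finger_gap: 0.0242
grip_force: 0.0
```

```bash
python3 go.py|head -2
python3 - <<'E'
from h import *
d=snap('g')
import cloud
for n in 'eg':
  D=load(n)
  for k in D:
    e=cloud.inslope(cloud.cloud(D[k]))
    g=e[(abs(e[:,0])<.035)&(abs(e[:,1]+.055)<.015)&(e[:,2]>.008)&(e[:,2]<.04)]
    print(n,k,len(g),'all',np.round(np.percentile(g,[3,50,97],axis=0)*1000,1).tolist(),'z>20',np.round(g[g[:,2]>.02].mean(0)*1000,1),(g[:,2]>.02).sum())
A=np.hstack([cv2.resize(load(n)['side']['image'][190:240,290:340],(400,400),interpolation=cv2.INTER_CUBIC) for n in 'eg'])
cv2.imwrite('pics/g.png',A)
E
```

```text
t 14.97 p [0.5044 0.0229 0.2278] psi -0.0532 F [-0.2  0.2  1. ] gap 0.0242 q1,6 [-0.05  0.26  1.77  0.    1.1   1.58]
spin to cooker -0.0 spin to bar -0.63
e side 45 all [[-12.9, -56.5, 8.2], [-7.2, -51.5, 23.0], [-1.9, -49.2, 28.7]] z>20 [ -8.9 -52.5  26.2] 24Traceback (most recent call last):
  File "<stdin>", line 9, in <module>
    return _quantile_unchecked(
        a, q, axis, out, overwrite_input, method, keepdims, weights)
    return _ureduce(a,
                    func=_quantile_ureduce_func,
    ...<5 lines>...
                    overwrite_input=overwrite_input,
                    method=method)
    r = func(a, **kwargs)
    result = _quantile(arr,
                       quantiles=q,
    ...<2 lines>...
                       out=out,
                       weights=wgt)
    slices_having_nans = np.isnan(arr[-1, ...])
                                  ~~~^^^^^^^^^
IndexError: index -1 is out of bounds for axis 0 with size 0
```

Run:
```python
from h import *
import cloud
for n in 'eg':
    D=load(n)
    e=cloud.inslope(cloud.cloud(D['side']))
    g=e[(abs(e[:,0])<.035)&(abs(e[:,1]+.055)<.015)&(e[:,2]>.008)&(e[:,2]<.04)]
    t=g[g[:,2]>.02]; print(n,len(g),np.round(np.percentile(g,[3,50,97],axis=0)*1000,1).tolist(),'z>20',np.round(t.mean(0)*1000,1),len(t))
    e2=e[(abs(e[:,0])<.035)&(abs(e[:,1]+.01)<.035)&(e[:,2]>.018)&(e[:,2]<.035)];print('tab',np.round(np.median(e2,0)*1000,1))
```

```text
e 45 [[-12.9, -56.5, 8.2], [-7.2, -51.5, 23.0], [-1.9, -49.2, 28.7]] z>20 [ -8.9 -52.5  26.2] 24
tab [-10.1  11.3  25.4]
g 42 [[-6.6, -56.8, 9.8], [-2.6, -51.3, 24.6], [1.4, -48.8, 31.3]] z>20 [ -2.5 -52.1  26.4] 29
tab [-10.3  11.6  25.6]
```

The depth shows the toggle is now about half-way: its tip moved 6.4 mm up the slope. The arc push works, so I'll repeat it with closed fingers for the rest.

carry_out:
  plan:
    - {"linear":[0,0,0.05],"spin":0,"grip":0}
    - {"linear":[0,0,0.05],"spin":0,"grip":0}
    - {"linear":[0,0,0.04],"spin":0,"grip":0}
    - {"linear":[0,0,0.012],"spin":0,"grip":0}
    - {"linear":[0,0,0.008],"spin":0,"grip":0}
    - {"linear":[0,0,0],"spin":0,"grip":0}

```text
time_s: 15.82
eef_pos: [0.5027, 0.023, 0.0646]
eef_rot: [1.0, -0.027, 0.0, 0.0]
contact_force: [0.1, 0.5, 0.2]
finger_gap: 0.0004
grip_force: 0.0
```

carry_out:
  plan:
    - {"linear":[0.002,0,0],"spin":0,"grip":0}
    - {"linear":[0.0015,0,-0.001],"spin":0,"grip":0}
    - {"linear":[0.0015,0,-0.001],"spin":0,"grip":0}
    - {"linear":[0.0015,0,-0.001],"spin":0,"grip":0}
    - {"linear":[0.0015,0,-0.0008],"spin":0,"grip":0}
    - {"linear":[0.0015,0,-0.0006],"spin":0,"grip":0}
    - {"linear":[0,0,0],"spin":0,"grip":0}

```text
time_s: 16.7
eef_pos: [0.512, 0.0226, 0.0687]
eef_rot: [1.0, -0.027, 0.0, -0.0]
contact_force: [-3.9, 0.2, 3.4]
finger_gap: 0.0007
grip_force: 2.3
```

```bash
python3 go.py|grep -E "^t"
```

```text
t 16.7 p [0.512  0.0226 0.0687] psi -0.0532 F [-3.9  0.2  3.4] gap 0.0007 q1,6 [-0.05  0.51  1.87  0.    0.76  1.58]
tab+3 [0.5219 0.0672 0.0618] tool delta(cooker psi) [  7.5 -45.1   6.9] (psi now) [  7.5 -45.1   6.9]
toggle piv [0.5349 0.0213 0.0524] tool delta(cooker psi) [22.9  0.1 16.3] (psi now) [22.9  0.1 16.3]
```

carry_out:
  plan:
    - {"linear":[0.0015,0,-0.0006],"spin":0,"grip":0}
    - {"linear":[0.0015,0,-0.0006],"spin":0,"grip":0}
    - {"linear":[0.001,0,-0.0004],"spin":0,"grip":0}
    - {"linear":[0,0,0],"spin":0,"grip":0}

```text
time_s: 17.2
eef_pos: [0.5136, 0.0225, 0.0693]
eef_rot: [1.0, -0.027, -0.003, -0.0]
contact_force: [-11.3, 1.1, 1.6]
finger_gap: 0.0003
grip_force: 5.7
```

carry_out:
  plan:
    - {"linear":[0.001,0,-0.0003],"spin":0,"grip":0}
    - {"linear":[0.001,0,-0.0003],"spin":0,"grip":0}
    - {"linear":[0,0,0],"spin":0,"grip":0}

```text
time_s: 17.58
eef_pos: [0.5139, 0.0225, 0.0693]
eef_rot: [1.0, -0.026, -0.005, -0.0]
contact_force: [-17.8, 1.9, 5.6]
finger_gap: 0.0003
grip_force: 8.2
```

The force is growing with no travel, so this looks like the stop. Backing off and checking.

carry_out:
  plan:
    - {"linear":[-0.008,0,0],"spin":0,"grip":0}
    - {"linear":[-0.004,0,0],"spin":0,"grip":0}
    - {"linear":[0,0,-0.05],"spin":0,"grip":0}
    - {"linear":[0,0,-0.06],"spin":0,"grip":0}
    - {"linear":[-0.03,0,-0.05],"spin":0,"grip":0}
    - {"linear":[-0.05,0,0],"spin":0,"grip":0}
    - {"linear":[0,0,0],"spin":0,"grip":0}

```text
time_s: 18.45
eef_pos: [0.4243, 0.0272, 0.2315]
eef_rot: [1.0, -0.027, 0.001, 0.0]
contact_force: [-0.2, 0.5, -0.1]
finger_gap: 0.0005
grip_force: 0.0
```

Run:
```python
from h import *
import cloud
snap('k')
for n in 'aegk':
    D=load(n)
    for k in ('side','top'):
        e=cloud.inslope(cloud.cloud(D[k]))
        g=e[(abs(e[:,0])<.035)&(abs(e[:,1]+.055)<.015)&(e[:,2]>.008)&(e[:,2]<.04)]
        t=g[g[:,2]>.02]
        e2=e[(abs(e[:,0])<.035)&(abs(e[:,1]+.01)<.035)&(e[:,2]>.018)&(e[:,2]<.035)]
        if len(t)>3:print(n,k,len(g),np.round(np.percentile(g,[3,50,97],axis=0)*1000,1)[:,0].tolist(),'z>20',np.round(t.mean(0)*1000,1),len(t),'tab',np.round(np.median(e2,0)*1000,1))
a_,k_=[load(n)['side'] for n in 'ak']
print('moved px diff in bystanders:',[int((cv2.absdiff(a_['image'],k_['image']).max(2)[s]>60).sum()) for s in (np.s_[145:212,320:378],np.s_[208:265,342:375],np.s_[255:350,185:300],np.s_[262:302,305:367])])
cv2.imwrite('pics/k.png',cv2.resize(k_['image'][140:310,185:385],(700,595),interpolation=cv2.INTER_CUBIC))
```

```text
a side 50 [-12.7, -6.9, 0.7] z>20 [ -8.9 -52.7  25.7] 25 tab [-10.7  -5.6  25.5]
a top 43 [-23.6, -4.0, 15.3] z>20 [ -6.5 -56.   27.1] 18 tab [ -7.1 -10.4  26.6]
e side 45 [-12.9, -7.2, -1.9] z>20 [ -8.9 -52.5  26.2] 24 tab [-10.1  11.3  25.4]
g side 42 [-6.6, -2.6, 1.4] z>20 [ -2.5 -52.1  26.4] 29 tab [-10.3  11.6  25.6]
k side 42 [-2.9, 2.4, 8.1] z>20 [  3.7 -52.6  25.4] 26 tab [-10.2  10.6  25.2]
k top 18 [-3.8, 5.1, 28.3] z>20 [  7.3 -55.8  25.8] 6 tab [nan nan nan]
moved px diff in bystanders: [26, 0, 0, 0]
  return _methods._mean(a, axis=axis, dtype=dtype,
  ret = um.true_divide(
```

View pics/k.png

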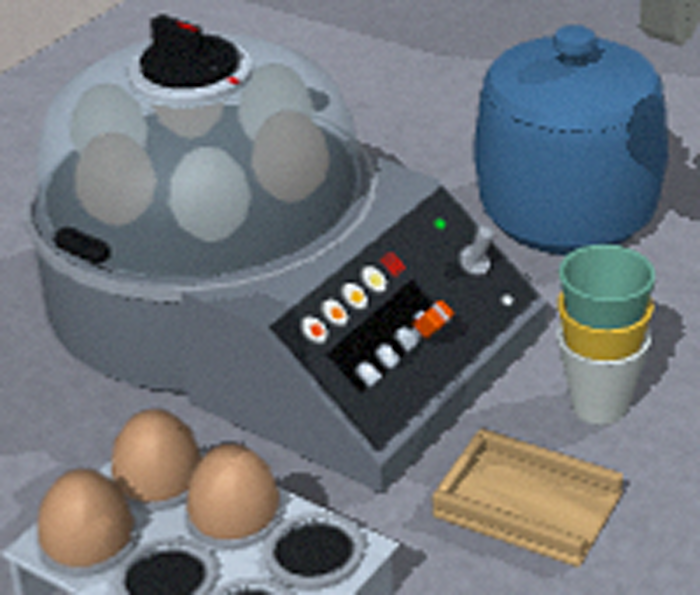

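The toggle now leans up, tip about (486,231) in the crop. The slide, cap, pot, cups, rack and rest look unchanged. A projection of the tip will tell the angle.

Run:
```python
from fit import *
D=load('k')
c=D['side']
for th in (0,.33,.5,.56,.6,.66):
    p=[proj(c,W_)[0] for W_ in [world(slope((-.002+r*np.sin(th-.33),-.055,.004+r*np.cos(th-.33))),q) for r in (.008,.024)]]
    print(th,np.round(p,1).tolist())
# grey lever centroid per frame: pixels brighter than the plate around the toggle
for n in 'aegk':
    g=load(n)['side']['image'][198:222,308:334].astype(int); m=(g.min(2)>95)&(np.ptp(g,axis=2)<30)
    nl,lab,st,ce=cv2.connectedComponentsWithStats(m.astype(np.uint8)); 
    print(n,[(st[i,4],np.round(ce[i]+[308,198],1).tolist()) for i in range(1,nl) if st[i,4]>8])
g=load('k')['side']['image'][198:222,312:332].mean(2).astype(int)
print('\n'.join(' '.join(f'{v:3d}' for v in r) for r in g))
```

```text
0 [[322.9, 213.1], [328.8, 211.6]]
0.33 [[322.1, 212.0], [326.5, 208.2]]
0.5 [[321.6, 211.5], [324.9, 206.7]]
0.56 [[321.4, 211.3], [324.4, 206.2]]
0.6 [[321.3, 211.2], [324.0, 205.9]]
0.66 [[321.1, 211.1], [323.4, 205.5]]
a [(np.int32(161), [324.2, 209.2])]
e [(np.int32(161), [324.2, 209.2])]
g [(np.int32(160), [323.8, 209.0])]
k [(np.int32(161), [323.8, 208.8])]
 48  50  48  52  83 130 127 128 125 123 118  65  71  78  79  87  84  87  87  91
 49  49  46  44  53 102 137 125 124 126 121  89  69  79  82  79  80  84  85  86
 51  50  50  47  42  60 102 126 127 127 124  77  68  74  79  78  85  82  91  83
 47  51  46  50  48  50  65 114 131 130 121 120  88  71  77  81  84  81  84  86
 41  52  48  47  49  49  47  73 130 128 125 127 124  95  73  79  82  82  82  85
 56  48  47  45  43  48  40  49  82 129 128 129 128 118  65  81  80  81  80  82
 54  47  49  49  50  44  48  46  54 102 144 137 132 127 112  58  84  79  80  83
 42  49  52  46  49  46  45  44  55 100 175 173 161 136 126 116  58  79  83  85
 47  50  48  49  46  49  49  43  52 110 172 178 178 154 132 127 113  51  61  79
 50  48  48  
[... 486 characters left out ...]
 152 142 131 126 111  85 104  63  30  28  25  40  72 120 131
 50  49  47  44  92 157 140 134 118 102 113 110 122  23  29  38  46  56 102 136
 40  32  37  37  69 148 136 139 134 149 168 172 185  38  46  44  42  46  56  83
 44  39  36  29  44 103 153 142 171 168 169 165 138  24  44  46  47  48  43  50
 37  35  35  35  33  51  97 148 180 179 176 174  51  41  45  50  47  47  47  48
 30  39  37  32  31  31  44  65  80  93  76  67  29  47  48  47  48  45  47  47
 46  39  30  41  48  46  45  43  46  48  43  49  44  41  50  48  50  47  48  42
 47  43  54  46  50  46  47  51  52  49  46  47  50  49  48  50  47  53  47  47
 49  55  46  47  53  51  46  45  46  46  45  49  49  49  44  51  48  47  46  43
```

The lever axis at row 206 is at column 323.1. The prediction is 323.2 for 0.66 rad and 324.5 for 0.56, so the toggle is fully on. Handing in.

```bash
python3 -c "
from bench import ctrl
print(ctrl.sign_off())"
```

```text
the job is handed in; nothing more can be done
None
```

I handed the job in with all three parts set; the sign-off gave no verdict. The slide is down in the hard notch, the steam cap's hole is over the vent, the toggle is fully on, and the images show no bystander moved.

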